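# Close the snack case in the staff kitchenette

### The job

Close the white snack case: push its blue sliding door along the track until it is fully shut against the frame. Leave the orange door of the grey cup case open just as it stands, because the cups are still airing, and do not knock over or shift the green tea bottle.

Things in the scene. Friction and masses are not known exactly. Their poses are not given: they have to be found in the camera images.
- snack_door (a joint): opening in m of the blue sliding door of the white snack case: 0 = shut against the frame, 0.13 = fully open. Slides level, stays where left, moves at 2 to 3 N, stops hard at 0. The case is 300 wide, 140 deep, 160 mm tall, fixed to the table, its front on the side away from the robot; rails at most 14 mm proud of the front
- snack_grip (a point): centre of the top end of the blue door's handle: a blue upright bar, 16 x 16 mm, 100 mm tall, its top 170 mm above the table, its axis 41 mm out from the middle of the door panel, on two short arms 35 and 85 mm below the top; both sides free along the track. x points out of the front of the case (case centre 117 mm behind the bar), y along the track the way the door OPENS (it closes to -y), z up
- cup_grip (a point): same point on the other case's door, which must stay as it is: a grey case of the same size, holding cups, with an orange sliding door and an orange handle bar of the same size. x points out of its front, y along its track (this door closes to +y), z up
- tea_mid (a point): middle, half-way up, of the green tea bottle with a white cap that stands on the table beyond the cases: 64 mm across, 190 mm tall, loose, z axis up along the bottle
Things that resemble listed ones, but are neither listed nor needed, are in the scene too. Leave any yellow look-alike of the part that bears tea_mid alone.

How it is judged:
At the end, for the whole second after the job is handed in: The blue door is shut to within 10 mm and at rest; the orange door's handle is within 15 mm of where it started; the tea bottle stands upright within 30 mm of where it started (value of joint snack_door below 0.01 m and not (velocity of joint snack_door below -0.01 m/s) and velocity of joint snack_door below 0.01 m/s and distance of cup_grip from where it was at the start of the episode below 0.015 m and distance of tea_mid from where it was at the start of the episode below 0.03 m and angle between tea_mid's own z axis and vertical below 0.17 rad); the robot touches nothing.
It fails at once if the orange door of the cup case is moved by more than 15 mm (distance of cup_grip from where it was at the start of the episode above 0.015 m).
It fails at once if the tea bottle is knocked over or shifted by more than 30 mm (angle between tea_mid's own z axis and vertical above 0.35 rad or distance of tea_mid from where it was at the start of the episode above 0.03 m).
It also fails if it takes over 32 s, if anything falls off the work surface, if the arm or the gripper's body presses on something with over 40 N, if the wrist force passes 120 N, or if a joint passes its speed limit or range.

### The arm

A 6-joint arm with a two-finger parallel gripper is mounted at the origin on the work surface. World frame = base frame: x ahead of the robot, y to its left, z up, the work surface at z = 0. Lengths are in m, angles in rad, forces in N, time in s.
With the tool pointing down it reaches from about 0.225 to 0.875 m from the base axis. Payload 3.4 kg.
Tool frame: the origin (TCP) lies midway between the tips of the shut fingers; the grasp point (between the pads) lies 19 mm behind it (manip.grasp_offset is the distance from the TCP to the grasp point, in m); x points along the fingers, y is the direction in which the jaws open and shut, and the axes are right-handed (so a half turn about x gives the same grasp; the last joint's range is limited). The gripper opens to 85 mm and grips with 20 to 120 N. Pads are 22 mm wide; open, the fingers measure 114 mm over their backs; the gripper's body (76 mm by 85 mm) begins 54 mm behind the grasp point. The pads swing forward as they close: fully open they stand 13 mm farther back than shut.
Start: joints at [-1.411, 0.276, 1.505, -0, 1.361, -0.121], TCP at [0.159, -0.553, 0.231] pointing down, gripper open.
Joint ranges: [-2.89, 2.89], [-0.75, 2.08], [0.22, 2.7], [-1.18, 4.32], [0.11, 2.71], [-2.7, 2.7]. Speed limits (rad/s): [2.57, 2.57, 3.14, 3.14, 3.14, 3.14].

### API

Orientations are given as a unit quaternion [w, x, y, z].
In Python, from rig import manip gives the robot as it stands.
- The arm moves only by the shell command python3 -m creep 'ROWS' [OPENING] [FORCE]. ROWS is a JSON object of lists of equal length, an entry for each row: "delta_pos": the shift along the tool's x, y, z in cm, a list of three; "dr": the turn, a rotation vector about the tool's x, y, z in rad, a list of three. In form: {"delta_pos": [[dx, dy, dz], ...], "dr": [[rx, ry, rz], ...]}. A call has 1 to 10 rows; each row is the pose to reach, as a shift and turn from the pose commanded when the call began, along the tool's axes at that moment; what a row does not reach only later rows make up. A row lasts 1/10 s, in which the tool goes at most 50 mm and 8.59 degrees, less where a joint would pass 70% of its speed; a pose out of reach is approached as far as the arm can. A call with a gripper value outside its range is refused whole. OPENING is the opening, from -1 (shut) to 1 (fully open), set as the call begins (- or left out, the last holds). The fingers move at their own pace and stop on an object; FORCE is the grip in N (left out, the last holds). Time passes only in rows, so rows that repeat a pose let the fingers close. It gives the time, the measured TCP pose, the force and the opening at its end, in the units of the state.
- manip.get_state(): the state, without advancing time (a new reading comes with each control period).
- manip.get_image(name): name is "scene" or "top"; returns a dict with "pixels" (384x512x3 uint8, blue, green, red), "depth" (384x512 float32, m along the optical axis (not along the pixel's ray), 0 where there is no reading), "intrinsics" (3x3 intrinsics, pixels), "rvec" (rotation vector, rad) and "tvec" (3), from world to camera coordinates, as OpenCV has them. Camera axes: x right, y down, z forward; pixel columns grow to the right and rows downward; lengths in m; the calibration is good to about 2 mm. A picture is of the moment at which its call begins.
- manip.sign_off(): hands the job in, once; it reports no verdict.
The state is a dict: "clock": time; "qpos": joint angles; "qd": joint speeds; "effort": joint torques, N m; "position": TCP position; "ee_rot": TCP orientation; "contact_force": force on the tool from outside, world axes, zero at the start; "moment": the same for the moment, N m; "width": finger opening in m.
Only numpy, scipy, OpenCV 4.12 (cv2) and the standard library are available. Lean on these libraries where they do the work, as an engineer would, in place of code of your own. Each camera call takes 0.05 s, during which the arm holds its last target. There are 200 camera calls.

## Working session

There is one attempt and no reset: what is moved stays moved. The work goes in short steps, Python scripts to look and compute and a shell command to move; the robot and the scene stay as the last step left them, time stands still between calls to the robot, and variables do not carry over. Pictures are saved under pics/ and viewed, about 8 in all and at most 12, crops included, and the job is handed in when it is done.

```bash
mkdir -p pics
python3 - <<'E'
from rig import manip
import cv2,numpy as np
s=manip.get_state();print({k:np.round(v,3).tolist() for k,v in s.items()})
for n in("scene","top"):
    d=manip.get_image(n);cv2.imwrite(f"pics/{n}0.png",d["pixels"])
    np.savez(f"{n}0.npz",**d)
    R=cv2.Rodrigues(np.array(d["rvec"],float))[0];print(n,-R.T@np.ravel(d["tvec"]),R[2],d["intrinsics"])
E
```

```text
{'clock': 0.0, 'qpos': [-1.411, 0.277, 1.506, -0.0, 1.361, -0.121], 'qd': [0.0, 0.0, 0.001, -0.001, -0.001, -0.001], 'effort': [0.002, -41.677, -24.58, 0.0, 0.011, -0.0], 'position': [0.159, -0.552, 0.23], 'ee_rot': [-0.098, -0.7, -0.1, 0.7], 'contact_force': [1.113, 0.282, -0.568], 'moment': [0.049, -0.057, -0.031], 'width': 0.085}
scene [1.02883102 0.7135419  0.8628169 ] [-0.36361812 -0.63121741 -0.68508864] [[404.52301341   0.         250.53249458]
 [  0.         404.52301341 187.59822846]
 [  0.           0.           1.        ]]
top [ 0.50491332 -0.00892521  1.06386652] [ 0.12517427  0.03651158 -0.99146271] [[368.36220193   0.         254.9159484 ]
 [  0.         368.36220193 196.43417598]
 [  0.           0.           1.        ]]
```

View pics/scene0.png

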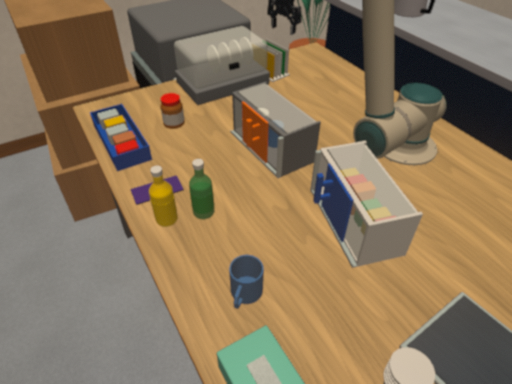

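View pics/top0.png

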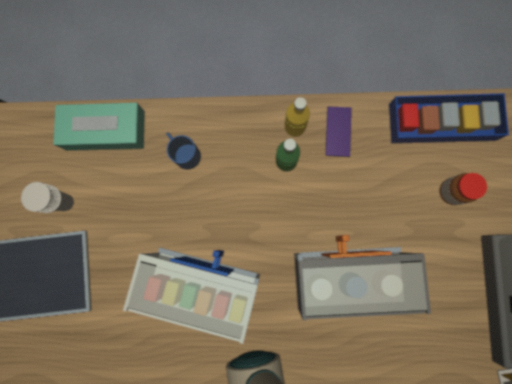

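The scene view shows the blue handle at (320,187) and the orange bar at about (243,125). In the top view, the blue handle is at (217,257) and the orange bar at (343,240). The green bottle is at (288,153), with the yellow look-alike behind it. The door closes to the right in the top image. Next I'll measure these.

```bash
cat > h.py <<'E'
import numpy as np,cv2
def cloud(d):
    K=d["intrinsics"];R=cv2.Rodrigues(np.array(d["rvec"],float))[0];t=np.ravel(d["tvec"])
    z=d["depth"];v,u=np.indices(z.shape)
    c=np.stack([(u-K[0,2])*z/K[0,0],(v-K[1,2])*z/K[1,1],z],-1)
    P=(c-t)@R; P[z==0]=np.nan
    return P
def masks(d):
    h=cv2.cvtColor(np.ascontiguousarray(d["pixels"]),cv2.COLOR_BGR2HSV);H,S,V=cv2.split(h)
    return {"blue":(H>108)&(H<125)&(S>150)&(V>60),"orange":(H>4)&(H<14)&(S>180)&(V>120),"green":(H>45)&(H<85)&(S>120)}
def show(d,boxes):
    P=cloud(d);M=masks(d)
    for n,(u0,u1,v0,v1) in boxes.items():
        m=np.zeros(P.shape[:2],bool);m[v0:v1,u0:u1]=1;m&=M[n.split("_")[0]]
        p=P[m];p=p[~np.isnan(p[:,0])]
        print(n,len(p),"lo/med/hi",np.round(np.percentile(p,[3,50,97],axis=0),3).tolist())
        t=p[p[:,2]>.163]
        if len(t): print("   top z>.163:",len(t),np.round(t.min(0),3),t.mean(0).round(3),t.max(0).round(3))
E
python3 - <<'E'
from h import *
d=dict(np.load("top0.npz"))
show(d,{"blue_h":(150,270,240,285),"orange_h":(320,400,230,262),"green":(270,310,135,175)})
P=cloud(d)
for u,v in[(158,250),(140,255),(258,273),(245,338),(126,310),(300,255),(427,252),(300,316)]:print(u,v,P[v,u].round(3))
d=dict(np.load("scene0.npz"))
show(d,{"blue_h":(310,360,160,250),"orange_h":(235,275,95,165),"green":(185,220,160,220)})
E
```

```text
blue_h 167 lo/med/hi [[0.437, 0.104, 0.091], [0.454, 0.134, 0.16], [0.482, 0.219, 0.169]]
   top z>.163: 74 [0.434 0.101 0.163] [0.459 0.157 0.167] [0.485 0.227 0.173]
orange_h 5 lo/med/hi [[0.477, -0.276, 0.165], [0.511, -0.192, 0.167], [0.516, -0.183, 0.17]]
   top z>.163: 5 [ 0.476 -0.283  0.165] [ 0.499 -0.212  0.168] [ 0.516 -0.183  0.17 ]Traceback (most recent call last):
  File "<stdin>", line 3, in <module>
  File "h.py", line 16, in show
    print(n,len(p),"lo/med/hi",np.round(np.percentile(p,[3,50,97],axis=0),3).tolist())
                                        ~~~~~~~~~~~~~^^^^^^^^^^^^^^^^^^^^
    return _quantile_unchecked(
        a, q, axis, out, overwrite_input, method, keepdims, weights)
    return _ureduce(a,
                    func=_quantile_ureduce_func,
    ...<5 lines>...
                    overwrite_input=overwrite_input,
                    method=method)
    r = func(a, **kwargs)
    result = _quantile(arr,
                       quantiles=q,
    ...<2 lines>...
                       out=out,
                       weights=wgt)
    slices_having_nans = np.isnan(arr[-1, ...])
                                  ~~~^^^^^^^^^
IndexError: index -1 is out of bounds for axis 0 with size 0
```

Run:
```python
import cv2,numpy as np
a=cv2.imread("pics/top0.png")[230:350,110:270];b=cv2.imread("pics/scene0.png")[130:270,290:430]
a=cv2.resize(a,(400,300),interpolation=3);b=cv2.resize(b,(400,400),interpolation=3)
cv2.imwrite("pics/crop.png",np.hstack([np.vstack([a,np.zeros((100,400,3),np.uint8)]),b]))
```

```text
(no output)
```

View pics/crop.png

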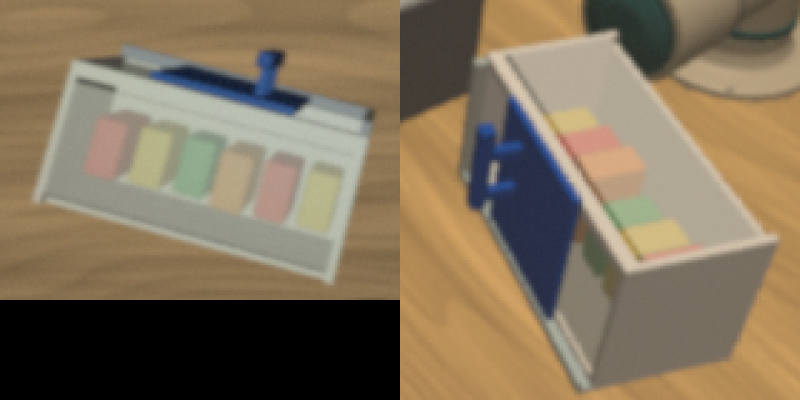

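The crop shows the blue bar near the −y (right) end of its panel, with free rail to its right and about 60 mm left to close. The side of the bar to push on is open.

Run:
```python
from h import *
d=dict(np.load("top0.npz"));P=cloud(d)
R=cv2.Rodrigues(np.array(d["rvec"],float))[0];K=d["intrinsics"];C=-R.T@np.ravel(d["tvec"])
def ray(u,v,z):
    r=R.T@np.linalg.inv(K)@np.array([u,v,1.]);return (C+r*(z-C[2])/r[2]).round(3)
# case top rim corners from crop (u=110+x/2.5, v=230+y/2.5)
cs=[ray(110+x/2.5,230+y/2.5,.16) for x,y in((72,62),(370,138),(333,282),(37,203))];print(cs)
f=cs[1]-cs[0];b=cs[2]-cs[3];print("angles",[np.degrees(np.arctan2(q[0],-q[1])) for q in(f,b)],np.linalg.norm(f),np.linalg.norm(b))
print("bar top",ray(110+270/2.5,230+58/2.5,.17),"panel ends",ray(110+152/2.5,230+73/2.5,.16),ray(110+307/2.5,230+105/2.5,.16),"rail",ray(110+122/2.5,230+48/2.5,.16),ray(110+372/2.5,230+115/2.5,.16))
M=masks(d)["blue"];M[:240]=0;M[285:]=0;M[:,:205]=0;M[:,232:]=0
for v,u in np.argwhere(M):
    if P[v,u,0]>.46: print(u,v,P[v,u].round(3))
d=dict(np.load("scene0.npz"));P=cloud(d)
M=masks(d)["blue"];M[:160]=0;M[250:]=0;M[:,:312]=0;M[:,331:]=0
p=P[M];p=p[(p[:,0]>.46)];print("scene bar",len(p),np.nanpercentile(p,[3,50,97],axis=0).round(3).tolist())
t=p[p[:,2]>.16];print(t.mean(0))
print("bottle",P[195,202],P[166,198],"orange",P[125,243])
```

```text
[array([0.48 , 0.312, 0.16 ]), array([0.404, 0.02 , 0.16 ]), array([0.271, 0.057, 0.16 ]), array([0.346, 0.343, 0.16 ])]
angles [np.float64(-14.58891873287463), np.float64(-14.694246460705818)] 0.3017283546503377 0.29567042462850424
bar top [0.482 0.115 0.17 ] panel ends [0.469 0.232 0.16 ] [0.436 0.081 0.16 ] rail [0.493 0.262 0.16 ] [0.426 0.018 0.16 ]
215 252 [0.485 0.122 0.169]
216 252 [0.485 0.12  0.168]
217 252 [0.484 0.118 0.166]
218 252 [0.484 0.115 0.167]
215 253 [0.482 0.123 0.168]
216 253 [0.482 0.12  0.168]
218 253 [0.482 0.115 0.167]
219 253 [0.482 0.114 0.162]
215 254 [0.48  0.123 0.169]
216 254 [0.48  0.12  0.169]
217 254 [0.48  0.118 0.169]
218 254 [0.48  0.115 0.168]
215 255 [0.478 0.122 0.173]
216 255 [0.477 0.12  0.17 ]
217 255 [0.477 0.118 0.167]
218 255 [0.477 0.115 0.168]
219 255 [0.477 0.116 0.148]
216 256 [0.475 0.12  0.169]
217 256 [0.475 0.117 0.172]
218 256 [0.475 0.116 0.162]
217 257 [0.473 0.118 0.167]
218 257 [0.471 0.12  0.134]
216 258 [0.469 0.124 0.139]
216 259 [0.467 0.124 0.14 ]
218 259 [0.465 0.126 0.091]
216 260 [0.464 0.124 0.14 ]
217 260 [0.464 0.122 0.138]
215 261 [0.462 0.127 0.138]
216 261 [0.462 0.125 0.136]
scene bar 33 [[0.461, 0.121, 0.09], [0.471, 0.128, 0.142], [0.487, 0.132, 0.17]]
[0.48267542 0.12473846 0.16867251]
bottle [ 0.75077547 -0.03292264  0.09697562] [ 0.74523891 -0.05204935  0.18345425] orange [ 0.48032475 -0.28838255  0.07963639]
```

```bash
cat > g.py <<'E'
import numpy as np,sys
from rig import manip
from scipy.spatial.transform import Rotation as Ro
s=manip.get_state();q=s["ee_rot"];R=Ro.from_quat([q[1],q[2],q[3],q[0]]).as_matrix()
print("clock",s["clock"],"pos",np.round(s["position"],4),"F",np.round(s["contact_force"],1),"w",s["width"])
print("axes (cols)",R.round(3).tolist())
ty=np.array([.252,.968,0]);print("yaw err y->track about tool x:",np.arctan2(R[:,2]@ty,R[:,1]@ty))
for a in sys.argv[1:]:
    p=np.array(eval(a));print(a,"delta cm",(R.T@(p-s["position"])*100).round(2))
E
python3 g.py "[.491,.163,.27]" "[.159,-.553,.27]"
```

```text
clock 0.1 pos [ 0.1593 -0.552   0.2305] F [-0.2 -0.9  0.3] w 0.08561961973680235
axes (cols) [[-0.0, 0.277, -0.961], [0.002, -0.961, -0.277], [-1.0, -0.002, -0.0]]
yaw err y->track about tool x: -2.6061600976716455
[.491,.163,.27] delta cm [ -3.84 -59.52 -51.69]
[.159,-.553,.27] delta cm [-3.95  0.08  0.05]
```

```bash
python3 -m creep '{"delta_pos":[[-4,0,0],[-4,-3,-2.6],[-4,-6,-5.2],[-4,-9.5,-8.2],[-4,-13,-11.3],[-4,-16.5,-14.3],[-4,-20,-17.4],[-4,-23.5,-20.4],[-4,-27,-23.4],[-4,-30,-26]],"dr":[[0,0,0],[0.06,0,0],[0.12,0,0],[0.18,0,0],[0.24,0,0],[0.3,0,0],[0.36,0,0],[0.42,0,0],[0.48,0,0],[0.535,0,0]]}' -1 40; python3 g.py "[.491,.163,.27]"
```

```text
clock: 1.1
position: [0.3261, -0.1898, 0.2711]
ee_rot: [-0.091, 0.701, -0.09, -0.701]
contact_force: [0.8, -0.3, -0.2]
width: -0.0002
clock 1.1 pos [ 0.3261 -0.1898  0.2711] F [ 0.8 -0.3 -0.2] w -0.00016416526780624414
axes (cols) [[0.0, -0.254, -0.967], [0.001, -0.967, 0.254], [-1.0, -0.001, -0.0]]
yaw err y->track about tool x: 3.1398307659862517
[.491,.163,.27] delta cm [  0.13 -38.31  -7.  ]
```

```bash
python3 -m creep '{"delta_pos":[[0,-3,-0.5],[0,-7,-1.3],[0,-11.5,-2.1],[0,-16,-2.9],[0,-20.5,-3.7],[0,-25,-4.6],[0,-29.5,-5.4],[0,-34,-6.2],[0,-37.5,-7],[0,-38.3,-7]],"dr":[[0,0,0],[0,0,0],[0,0,0],[0,0,0],[0,0,0],[0,0,0],[0,0,0],[0,0,0],[0,0,0],[0,0,0]]}'
python3 - <<'E'
from rig import manip
import cv2,numpy as np
im=[]
for n,(a,b) in(("scene",(80,240)),("top",(180,130))):
    d=manip.get_image(n);c=d["pixels"][a:a+180,b:b+180];im.append(cv2.resize(c,(400,400),interpolation=3))
cv2.imwrite("pics/c1.png",np.hstack(im))
E
python3 g.py "[.491,.163,.125]"
```

```text
clock: 2.1
position: [0.4914, 0.1642, 0.2704]
ee_rot: [0.089, -0.701, 0.088, 0.702]
contact_force: [-0.4, -0.4, 0.4]
width: 0.0001
clock 2.2 pos [0.4899 0.1617 0.2705] F [-0.3 -0.1 -0.4] w 0.00016124006433455588
axes (cols) [[-0.002, -0.249, -0.968], [-0.001, -0.968, 0.249], [-1.0, 0.001, 0.002]]
yaw err y->track about tool x: -3.1388026856589124
[.491,.163,.125] delta cm [14.55 -0.17 -0.1 ]
```

View pics/c1.png

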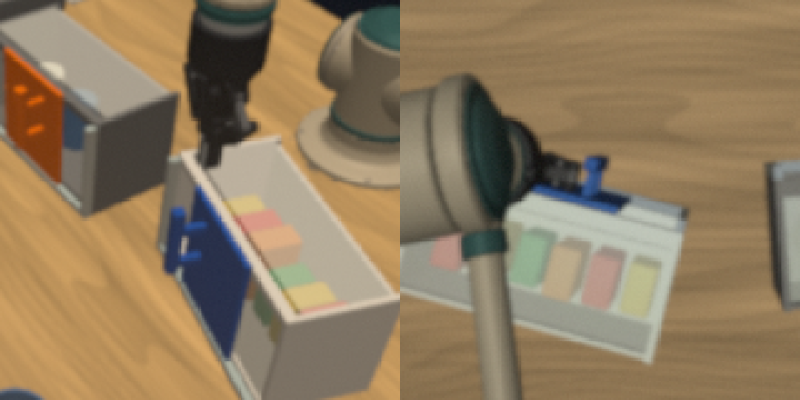

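The left panel shows the shut gripper hovering above the case. The right panel shows it on the opening side of the blue bar, in line with it. I'll descend now.

```bash
python3 -m creep '{"delta_pos":[[2,-0.2,0],[4,-0.2,0],[6,-0.2,0],[8,-0.2,0],[10,-0.2,0],[12,-0.2,0],[13.5,-0.2,0],[14.5,-0.2,0],[14.5,-0.2,0]],"dr":[[0,0,0],[0,0,0],[0,0,0],[0,0,0],[0,0,0],[0,0,0],[0,0,0],[0,0,0],[0,0,0]]}'; python3 g.py
python3 - <<'E'
from rig import manip
import cv2,numpy as np
d=manip.get_image("scene");cv2.imwrite("pics/c2.png",cv2.resize(d["pixels"][90:270,260:440],(600,600),interpolation=3))
E
```

```text
clock: 3.1
position: [0.4892, 0.1614, 0.1252]
ee_rot: [0.09, -0.7, 0.091, 0.702]
contact_force: [0.7, -0.6, -0.2]
width: 0.0
clock 3.1 pos [0.4892 0.1614 0.1252] F [ 0.7 -0.6 -0.2] w 1.902327895300016e-05
axes (cols) [[-0.003, -0.253, -0.968], [-0.001, -0.968, 0.253], [-1.0, 0.002, 0.003]]
yaw err y->track about tool x: 3.140772258709092
```

View pics/c2.png

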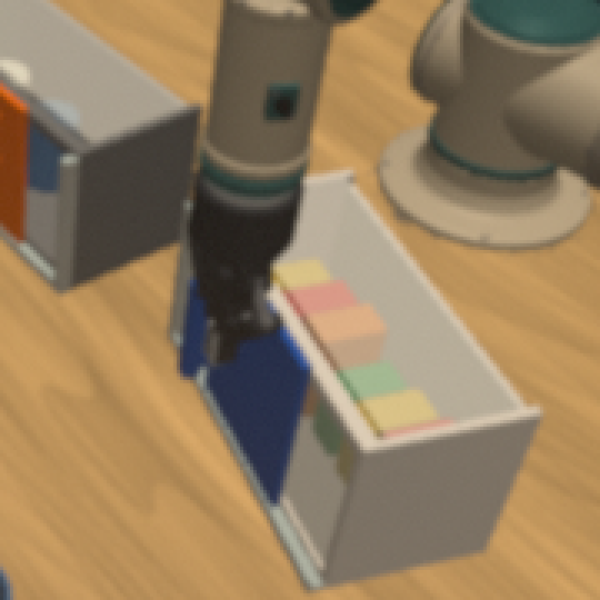

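The fingers are in front of the panel, just behind the bar on its opening side, and nothing is touching. I'll push gently along tool +y.

```bash
python3 -m creep '{"delta_pos":[[0,0.6,0],[0,1.2,0],[0,1.8,0],[0,2.4,0],[0,3,0],[0,3.6,0],[0,4.2,0],[0,4.8,0],[0,5.4,0],[0,6,0]],"dr":[[0,0,0],[0,0,0],[0,0,0],[0,0,0],[0,0,0],[0,0,0],[0,0,0],[0,0,0],[0,0,0],[0,0,0]]}'
python3 - <<'E'
from h import *
from rig import manip
d=manip.get_image("top");P=cloud(d)
M=masks(d)["blue"];M[:240]=0;M[300:]=0;M[:,:120]=0;M[:,275:]=0
p=P[M];p=p[~np.isnan(p[:,0])]-[.375,.183,0]
a=p[:,:2]@[.968,-.252];b=p[:,:2]@[.252,.968]
print("panel along",b[a<.09].min(),b[a<.09].max(),"bar",b[a>.105].min(),np.median(b[a>.105]),b[a>.105].max())
E
```

```text
clock: 4.15
position: [0.4755, 0.1044, 0.1269]
ee_rot: [-0.09, 0.702, -0.09, -0.701]
contact_force: [-1.2, 2.6, 6.1]
width: -0.0002Traceback (most recent call last):
  File "<stdin>", line 7, in <module>
    return umr_minimum(a, axis, None, out, keepdims, initial, where)
ValueError: zero-size array to reduction operation minimum which has no identity
```

```bash
python3 -m creep '{"delta_pos":[[0,0.2,0],[0,0.5,0],[0,0.8,0]],"dr":[[0,0,0],[0,0,0],[0,0,0]]}';python3 - <<'E'
from rig import manip
import cv2,numpy as np
im=[]
for n,(a,b) in(("scene",(90,240)),("top",(200,130))):
    d=manip.get_image(n);c=d["pixels"][a:a+150,b:b+150];im.append(cv2.resize(c,(400,400),interpolation=3))
cv2.imwrite("pics/c3.png",np.hstack(im))
E
python3 g.py
```

```text
clock: 4.5
position: [0.4735, 0.0967, 0.1269]
ee_rot: [-0.09, 0.702, -0.09, -0.701]
contact_force: [-1.4, 3.0, 6.3]
width: -0.0002
clock 4.6 pos [0.4733 0.0963 0.1269] F [0.  1.3 6.3] w -0.00011830760655091417
axes (cols) [[0.0, -0.252, -0.968], [-0.001, -0.968, 0.252], [-1.0, 0.001, -0.0]]
yaw err y->track about tool x: -3.141317446876418
```

View pics/c3.png

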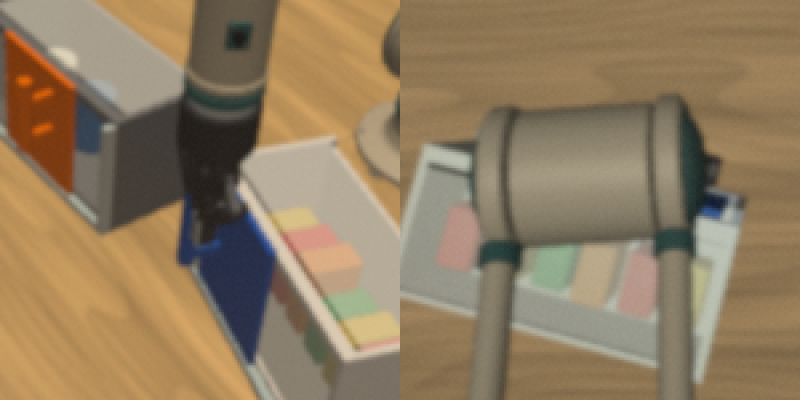

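The door is following; its right edge (727,205) is about 14 mm short of the frame (742,205). The 6 N vertical load suggests a knuckle is riding on the top of the bar, so I'll raise slightly and continue slowly.

```bash
python3 -m creep '{"delta_pos":[[-0.4,0,0],[-0.4,0.3,0],[-0.4,0.6,0],[-0.4,0.9,0],[-0.4,1.0,0]],"dr":[[0,0,0],[0,0,0],[0,0,0],[0,0,0],[0,0,0]]}'; python3 -m creep '{"delta_pos":[[0,0.2,0],[0,0.4,0],[0,0.4,0]],"dr":[[0,0,0],[0,0,0],[0,0,0]]}'
```

```text
clock: 5.1
position: [0.4708, 0.0872, 0.1301]
ee_rot: [0.09, -0.701, 0.09, 0.702]
contact_force: [-0.0, 0.8, 1.9]
width: -0.0002
clock: 5.4
position: [0.4698, 0.0832, 0.1302]
ee_rot: [0.089, -0.701, 0.09, 0.701]
contact_force: [-0.1, 0.5, 0.9]
width: 0.0001
```

```bash
python3 -m creep '{"delta_pos":[[0,0.2,0],[0,0.4,0],[0,0.4,0]],"dr":[[0,0,0],[0,0,0],[0,0,0]]}'; python3 -m creep '{"delta_pos":[[0,0.2,0],[0,0.4,0],[0,0.4,0]],"dr":[[0,0,0],[0,0,0],[0,0,0]]}'
```

```text
clock: 5.7
position: [0.4698, 0.0812, 0.1309]
ee_rot: [-0.091, 0.702, -0.089, -0.701]
contact_force: [0.9, 6.5, 3.9]
width: -0.0001
clock: 6.0
position: [0.47, 0.0795, 0.1317]
ee_rot: [-0.094, 0.703, -0.087, -0.7]
contact_force: [0.5, 14.4, 5.5]
width: -0.0002
```

The force has risen to 14 N and the tool has stalled, so the door is against its hard stop. I'll back off, rise and retreat for a clear view.

```bash
python3 -m creep '{"delta_pos":[[0,-0.8,0],[0,-1.8,0],[0,-2.8,0],[-3,-2.8,0],[-7,-2.8,0],[-11,-2.8,0],[-14,-2.8,0],[-15,-6,0],[-15,-10,0],[-15,-14,0]],"dr":[[0,0,0],[0,0,0],[0,0,0],[0,0,0],[0,0,0],[0,0,0],[0,0,0],[0,0,0],[0,0,0],[0,0,0]]}'; python3 -m creep '{"delta_pos":[[0,-3,0],[0,-6.5,0],[0,-10,0],[0,-12,0],[0,-12,0]],"dr":[[0,0,0],[0,0,0],[0,0,0],[0,0,0],[0,0,0]]}'
python3 - <<'E'
from h import *
from rig import manip
im=[]
for n,(a,b) in(("scene",(60,140)),("top",(100,130))):
    d=manip.get_image(n);c=d["pixels"][a:a+220,b:b+280];im.append(cv2.resize(c,(400,314),interpolation=3))
    P=cloud(d);M=masks(d)["blue"]
    p=P[M];p=p[~np.isnan(p[:,0])]-[.375,.183,0]
    a=p[:,:2]@[.968,-.252];b=p[:,:2]@[.252,.968]
    k=(a>.06)&(a<.14)&(abs(b)<.17)&(p[:,2]>.05);a,b=a[k],b[k]
    print(n,"panel",np.percentile(b[a<.09],[1,99]).round(3),"bar",np.percentile(b[a>.107],[5,50,95]).round(3) if (a>.107).any() else None)
    d0=dict(np.load(n+"0.npz"));P0=cloud(d0)
    df=np.abs(d["pixels"].astype(int)-d0["pixels"]).max(2)
    for q,(u0,u1,v0,v1) in ({"bottle":(185,220,155,222),"orange":(235,275,95,165)} if n=="scene" else {"bottle":(270,305,135,175),"orange":(330,400,230,262)}).items(): print(q,"image diff mean",df[v0:v1,u0:u1].mean())
cv2.imwrite("pics/c4.png",np.hstack(im))
E
```

```text
clock: 7.0
position: [0.5036, 0.2123, 0.2807]
ee_rot: [-0.09, 0.702, -0.09, -0.701]
contact_force: [0.6, -0.3, 0.1]
width: 0.0
clock: 7.5
position: [0.5335, 0.3301, 0.2787]
ee_rot: [0.088, -0.701, 0.089, 0.702]
contact_force: [-0.2, -0.3, -1.1]
width: 0.0
scene panel [-0.128  0.004] bar [-0.102 -0.094 -0.089]
bottle image diff mean 4.4110874200426435
orange image diff mean 4.388928571428571
top panel [-0.129 -0.002] bar [-0.104 -0.101 -0.097]
bottle image diff mean 2.53
orange image diff mean 2.5513392857142856
```

View pics/c4.png

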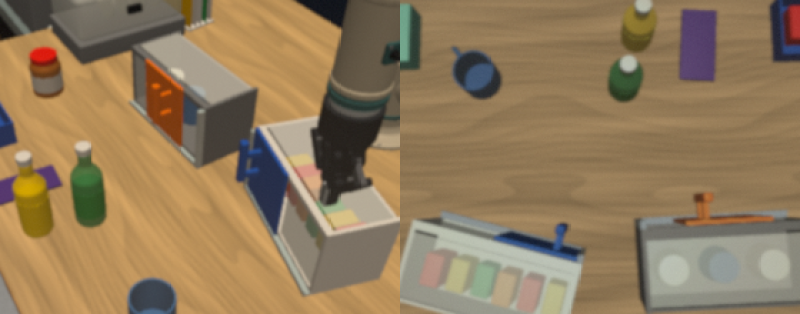

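The left panel shows the blue panel at the far end of its track. The right panel shows its right end at the frame (580,255), and the orange door and green bottle look unchanged. I'll take one close-up to check for a gap.

Run:
```python
from rig import manip
import cv2,numpy as np
im=[]
for n,(a,b) in(("scene",(140,290)),("top",(240,185))):
    d=manip.get_image(n);c=d["pixels"][a:a+90,b:b+90];im.append(cv2.resize(c,(400,400),interpolation=3))
cv2.imwrite("pics/c5.png",np.hstack(im))
```

```text
(no output)
```

View pics/c5.png

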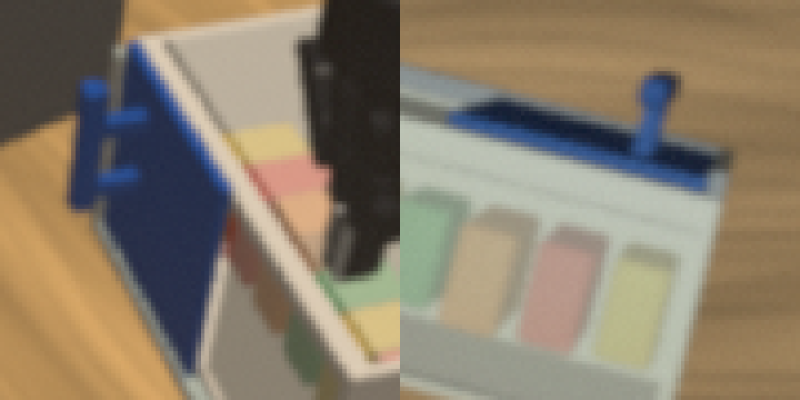

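The close-up shows the panel's right end flush with the frame post (715,180), with no gap. The gripper is clear of everything.

```bash
python3 -c "
from rig import manip
s=manip.get_state();print(s['clock'],s['contact_force'],s['position']);print(manip.sign_off())"
```

```text
7.7 [-0.78671603 -0.52609978  0.15233727] [0.53298512 0.32638686 0.28000264]
the job is handed in; nothing more can be done
None
```

I pushed the blue door shut with closed fingers on the opening side of its bar. I then backed off, lifted clear and handed the job in at 7.7 s of the 32 s allowed.

- **Blue door:** at the end of the push the tool stalled as the force rose to about 14 N, well above the 2–3 N that moves the door. The bar had travelled about 65 mm, and the last close-up shows the panel flush against the frame with no gap.
- **Orange door and tea bottle:** both look unchanged in the before and after pictures, with image differences at noise level. I did not re-measure their positions in mm.
- **Robot:** it was clear of everything at hand-in, with about 1 N of sensor noise at the wrist.
- **Unexpected force:** an upward force of about 6 N appeared during the push, probably a finger knuckle rubbing the top of the bar. I raised the tool 4 mm and it fell to about 1 N, then rose again to 5.5 N against the stop.
- **Failed script:** two measuring scripts stopped on empty colour masks, one on the bottle and one when the arm hid the door. I used other measurements and pictures instead.

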